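Fold down the stylus hold-down flap and shut the case

ROBOT

A 6-joint arm with a two-finger parallel gripper is mounted at the origin on a cart in front of the work surface, level with it; the furniture and walls round the work are solid. World frame = base frame: x ahead of the robot, y to its left, z up, the work surface at z = 0. Lengths are in m, angles in rad, forces in N, time in s.
With the tool pointing down it reaches from about 0.25 to 0.8 m from the base axis. Payload 3.9 kg.
Tool frame: the origin (TCP) lies midway between the tips of the shut fingers; the grasp point (between the pads) lies 19 mm behind it; z points along the fingers, y is the line along which they close (so a half turn about z gives the same grasp; the last joint's range is limited). The gripper opens to 85 mm and grips with 20 to 120 N. Pads are 22 mm wide; open, the fingers measure 114 mm over their backs; the gripper's body (76 mm by 85 mm) begins 54 mm behind the grasp point. The pads swing forward as they close: fully open they stand 13 mm farther back than shut.
Start: joints at [0, 0.26, -0.138, 1.173, 0, 1.571], TCP at [0.525, -0, 0.231] pointing down, gripper open.
Joint ranges: [-2.78, 2.78], [-0.83, 1.72], [-1.28, 1.37], [-1.9, 2.12], [-1.57, 1.48], [-3.14, 3.14]. Speed limits (rad/s): [2.57, 2.57, 3.14, 3.14, 3.14, 3.14].

INTERFACE

Orientations are given as a unit quaternion [w, x, y, z].
In Python, from workcell import telemetry, vision, bot gives the robot as it stands.
- The arm moves only by the tool play_rows, never from a script. Its argument "increments" is a list of rows, each an object with "dp": the shift along the world's x, y, z in units of 40 mm (1.0 is 40 mm), a list of three; "angular": the turn, a rotation vector about the world's x, y, z in rad, a list of three; "hand": the gripper's target within -1 to 1 (fully open at 1, half-way at 0, shut at -1). A call has 1 to 12 rows; each row is the pose to reach, as a shift and turn from the pose commanded when the call began; what a row does not reach only later rows make up. A row lasts 1/12 s, in which the tool goes at most 41.7 mm and 7.16 degrees, less where a joint would pass 70% of its speed; a pose out of reach is approached as far as the arm can. A call with a gripper value outside its range is refused whole. The fingers move at their own pace and stop on an object; "squeeze" is the grip in N (left out, the last holds). Time passes only in rows, so rows that repeat a pose let the fingers close. It gives the time, the measured TCP pose, the force, the opening and the grip force at its end, in the units of the state.
- telemetry.state(): the state, without advancing time (a new reading comes with each control period).
- vision.camera(name): name is "scene" or "side" or "wrist"; returns the picture (400x640x3 uint8, red, green, blue); there is no depth.
- vision.camera_params(name): a dict with "K" (3x3 intrinsics, pixels), "rvec" (rotation vector, rad) and "tvec" (3), from world to camera coordinates, as OpenCV has them; the wrist camera has in their place "T_tool_cam" (4x4, takes a point from camera to tool coordinates, whose origin is the TCP and whose axes are the flange's). Camera axes: x right, y down, z forward; pixel columns grow to the right and rows downward; lengths in m; the calibration is good to about 2 mm. A picture is of the moment at which its call begins: read the wrist's pose just before it. camera_params takes no time and is no camera call.
- bot.sign_off(): hands the job in; it is judged then, once.
The state is a dict: "t": time; "qpos": joint angles; "qvel": joint speeds; "joint_torque": joint torques, N m; "tcp_pos": TCP position; "ee_rot": TCP orientation; "wrist_force": force on the tool from outside, world axes, zero at the start; "wrist_torque": the same for the moment, N m; "grip_width": finger opening in m; "finger_force": force on a finger pad.
Only numpy, scipy, OpenCV 4.12 (cv2) and the standard library are available. Lean on these libraries where they do the work, as an engineer would, in place of code of your own. Each camera call takes 0.05 s, during which the arm holds its last target. There are 200 camera calls.

TASK

Pack away the small stylus case that stands open on the tiled bench top in front of the laptop: push its hold-down flap down flat over the styli while the lid still stands open, then swing the lid over it and press it fully shut without slamming it. Only push with the fingers: the case stays standing where it is, neither lifted nor shoved about, and the other things on the bench are left alone.

Things in the scene. Friction and masses are not known exactly. Their poses are not given: they have to be found in the camera images.
- stylus_case: Small black stylus case standing loose on the bench, 108 x 165 x 50 mm shut, about 1.2 kg. Origin: centre of its underside. Its x axis points from the front wall (flap hinge) to the rear wall (lid hinge), y along the hinges to its left, z up; they stay with the tray whatever the lid does. Tray walls 3 mm thick, 32 mm high; inside, foam with styli up to 19 mm.
- flap_hinge (a point): Middle of the flap's hinge line, just inside the front wall: 43.5 mm in front of the case's origin (case x = -43.5 mm), 26 mm up. The hinge line runs along the case's y axis.
- flap_tab (a point): Middle of the outer end of the orange tab on the free edge of the hold-down flap, 92 mm from the flap's hinge line (it moves with the flap).
- flap (a joint): Angle (rad) of the hold-down flap: aluminium frame with clear window, 150 mm wide along the hinge, 84 mm long, 3 mm thick, with an orange tab. 0: flat over the styli, top face 28 mm above the bench. Starts about upright (1.42 to 1.75; stop at 1.78). It folds rearward, towards the lid. Friction hinge (0.06 N m): stays where it is left. While it stands up it blocks the lid.
- lid_hinge (a point): Middle of the lid's hinge line at the rear: 54.6 mm behind the case's origin (case x = +54.6 mm), 32 mm up, along the case's y axis.
- lid_front (a point): Middle of the lid's free edge, on its outer face: 106 mm from the hinge line along the lid, and 17 mm from it across the lid's thickness (it moves with the lid). About 135 mm above the bench while the lid is open, 49 mm when shut.
- stylus_case_lid (a joint): Angle (rad) of the lid, a shallow black cover 165 mm wide, 105 mm deep, its outer face 17 mm from the hinge line. 0: fully shut, top 49 mm above the bench. Starts open, leaning back a little (1.6 to 1.72; stop at 1.745). Friction hinge (0.05 N m, lightly damped): it stays where it is left, so it must be pushed all the way.
- reference_sphere: White reference ball on a dark post, 45 mm wide, 75 mm high, loose, some 13 cm to the left of the case's middle. Origin: centre of its foot. Leave alone.
- test_shaft: Stepped steel test shaft standing on end, 24 mm across, 59 mm high, loose, beside the case's left side. Origin: centre of its underside. Leave alone.
- hex_key: Dark L-shaped hex key lying flat, 32 x 90 x 8 mm, loose, beside the case's rear left. Origin: its middle, underneath. Leave alone.
- v_block: Ground steel V-block, 45 x 40 x 32 mm, loose, on the right-hand strip of the bench. Origin: centre of its underside. Leave alone.
- measuring_arm: Tall black and yellow measuring arm bolted to the right-hand strip of the bench, fixed, about 146 mm deep, 320 mm wide and 1.23 m high. Its column stands 5 cm to the right of the origin; its folded links hang from the top on the left of the column, up to 16 cm to the left of the origin and down to 0.43 m above the bench. Origin: on the bench, under its middle. Keep the robot clear of it.
- setup_block: Steel block with holes, 51 x 76 x 25 mm, loose, on the right-hand strip of the bench. Origin: centre of its underside. Leave alone.

How it is judged:
By the outcome, as a careful person would: the job done as asked, in the order asked, and still so for the second after the job is handed in, with the robot touching nothing.
It also fails if it takes over 58 s, if anything falls off the work surface, if the arm or the gripper's body presses on something with over 40 N, if the wrist force passes 120 N, or if a joint passes its speed limit or range.

## Working session

There is one attempt and no reset: what is moved stays moved. The work goes in short steps, Python scripts to look and compute and a tool call to move; the robot and the scene stay as the last step left them, time stands still between calls to the robot, and variables do not carry over. Pictures are saved under pics/ and viewed, at most 10 in all, crops included, and the job is handed in when it is done.

Besides the shell and the picture viewer there is one more tool, called after ">>>" as name(argument=value, ...) on one line, values as JSON. play_rows: Moves the arm, as the interface text tells. Its arguments: {"type":"object","properties":{"increments":{"type":"array","items":{"type":"object","properties":{"dp":{"type":"array","items":{"type":"number"}},"angular":{"type":"array","items":{"type":"number"}},"hand":{"type":"number"}}}},"squeeze":{"type":"number"}},"required":["increments"]}

```bash
mkdir -p pics
python3 - <<'E'
from workcell import telemetry, vision, bot
import cv2, numpy as np
s=telemetry.state(); print(s['t'],s['tcp_pos'],s['ee_rot'])
for n in ("scene","side","wrist"):
    im=vision.camera(n); cv2.imwrite(f"pics/{n}0.png",im[:,:,::-1])
    p=vision.camera_params(n); print(n,{k:np.round(v,4).tolist() for k,v in p.items()})
    if n!="wrist":
        R=cv2.Rodrigues(np.array(p['rvec']))[0]; print('cam pos',-R.T@np.array(p['tvec']).ravel())
E
```

```text
0.0 [ 5.24321822e-01 -2.09118208e-05  2.30455764e-01] [-6.80903933e-04  7.07101986e-01  7.07110902e-01 -6.99553194e-04]
scene {'K': [[446.3952, 0.0, 318.9443], [0.0, 446.3952, 195.1015], [0.0, 0.0, 1.0]], 'rvec': [2.1249, -1.0731, 0.4419], 'tvec': [-0.2332, 0.4108, 1.0117]}
cam pos [-0.20991819 -0.46201706  0.99461111]
side {'K': [[377.0357, 0.0, 318.3582], [0.0, 377.0357, 203.6801], [0.0, 0.0, 1.0]], 'rvec': [0.4837, -2.7005, 1.1973], 'tvec': [0.5746, 0.0966, 1.0214]}
cam pos [0.29342586 0.84847107 0.7595335 ]
wrist {'K': [[300.9848, 0.0, 317.6423], [0.0, 300.9848, 199.8454], [0.0, 0.0, 1.0]], 'T_tool_cam': [[0.0006, -0.9509, -0.3095, 0.0792], [1.0, 0.0007, 0.0, -0.0001], [0.0002, -0.3095, 0.9509, -0.1427], [0.0, 0.0, 0.0, 1.0]]}
```

View pics/scene0.png

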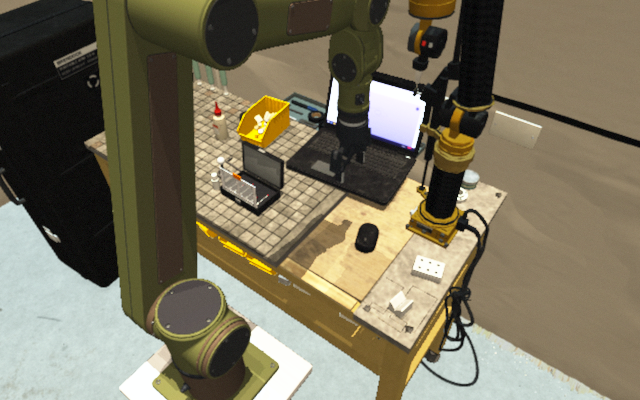

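View pics/side0.png

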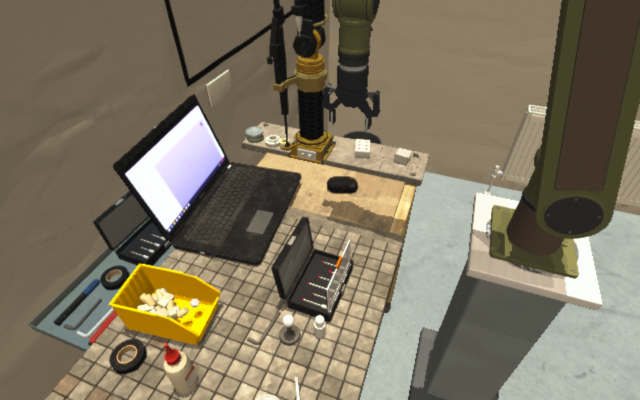

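View pics/wrist0.png

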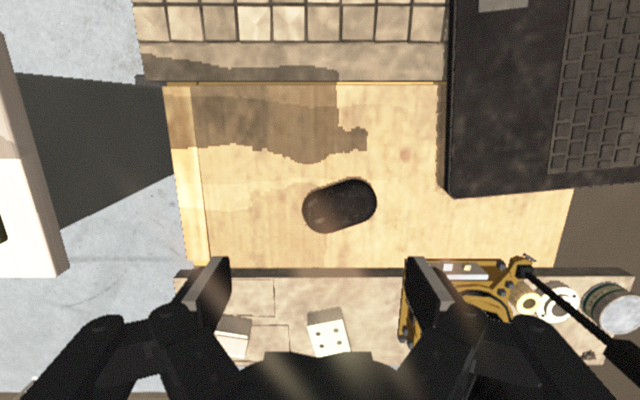

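The case appears around (253,182) in scene and (315,270) in side, with the flap towards the robot. I'll zoom in on both.

Run:
```python
import cv2, numpy as np
a=cv2.imread('pics/scene0.png')[130:220,200:300]; b=cv2.imread('pics/side0.png')[210:330,265:365]
a=cv2.resize(a,None,fx=4,fy=4,interpolation=cv2.INTER_CUBIC); b=cv2.resize(b,None,fx=4,fy=4,interpolation=cv2.INTER_CUBIC)
c=np.zeros((480,800,3),np.uint8); c[:360,:400]=a; c[:480,400:]=b; cv2.imwrite('pics/crop1.png',c)
```

```text
(no output)
```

View pics/crop1.png

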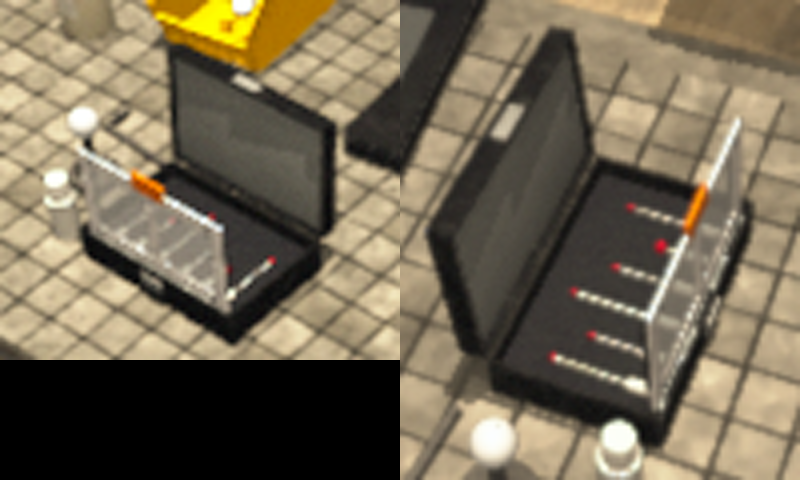

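The crop shows the tray, the flap with its orange tab at scene (237,175) and side (339,262), and the lid's top edge corners. I'll triangulate these.

```bash
cat > h.py <<'E'
import cv2, numpy as np
from workcell import telemetry, vision, bot
from scipy.spatial.transform import Rotation as Ro
def cam(n):
    p=vision.camera_params(n); K=np.array(p['K'])
    if n=='wrist':
        s=telemetry.state(); q=s['ee_rot']; R=Ro.from_quat([*q[1:],q[0]]).as_matrix()
        T=np.eye(4); T[:3,:3]=R; T[:3,3]=s['tcp_pos']; T=T@np.array(p['T_tool_cam']); return K,T[:3,:3],T[:3,3]
    R=cv2.Rodrigues(np.array(p['rvec']))[0]; return K,R.T,-R.T@np.array(p['tvec']).ravel()
def ray(c,uv):
    K,R,o=c; d=R@np.linalg.inv(K)@[*uv,1]; return o,d/np.linalg.norm(d)
def onz(c,uv,z):
    o,d=ray(c,uv); return o+d*(z-o[2])/d[2]
def tri(c1,u1,c2,u2):
    o1,d1=ray(c1,u1);o2,d2=ray(c2,u2)
    t=np.linalg.lstsq(np.c_[d1,-d2],o2-o1,rcond=None)[0]; a,b=o1+t[0]*d1,o2+t[1]*d2
    return (a+b)/2,np.linalg.norm(a-b)
E
python3 - <<'E'
from h import *
np.set_printoptions(precision=4,suppress=True)
S,D=cam('scene'),cam('side')
for n,a,b in [('flapL',(220,167.5),(327.5,289.5)),('flapR',(255.5,187),(350,240)),('tab',(237.5,175),(339.3,262)),('lidL',(243,141.5),(273,267)),('lidR',(283.7,161.2),(306.2,217.5))]:
    print(n,*tri(S,a,D,b))
for n,c,uv in [('FR',S,(258.3,215.8)),('FL',S,(221.3,193)),('FL',D,(330.5,321.3)),('RL',D,(288.8,308)),('RR',S,(280,197))]: print(n,onz(c,uv,0))
E
```

```text
flapL [0.4393 0.415  0.1096] 0.003173868094389135
flapR [0.4369 0.2667 0.1094] 0.005552122341625756
tab [0.4394 0.3415 0.1152] 0.006796109924731145
lidL [0.5553 0.4214 0.1371] 0.0019571778415713005
lidR [0.5518 0.2544 0.1342] 0.0083718160353723
FR [0.4291 0.2615 0.    ]
FL [0.434  0.4276 0.    ]
FL [0.4277 0.4203 0.    ]
RL [0.5288 0.4215 0.    ]
RR [0.5318 0.2613 0.    ]
```

>>> play_rows(increments=[{"dp": [-0.2,0.4,0],"hand": -1},{"dp": [-0.4,1.1,0],"hand": -1},{"dp": [-0.7,1.9,0],"hand": -1},{"dp": [-1,2.8,0],"hand": -1},{"dp": [-1.3,3.7,0],"hand": -1},{"dp": [-1.6,4.6,0],"hand": -1},{"dp": [-2,5.5,0],"hand": -1},{"dp": [-2.3,6.4,0],"hand": -1},{"dp": [-2.6,7.2,0],"hand": -1},{"dp": [-2.8,7.9,0],"hand": -1},{"dp": [-3,8.3,0],"hand": -1},{"dp": [-3,8.5,0],"hand": -1}], squeeze=30)

```text
invalid input
```

Run:
```python
from h import *
import pickle
c=cam('wrist'); im=vision.camera('wrist'); cv2.imwrite('pics/wrist1.png',im[:,:,::-1]); pickle.dump(c,open('c1.pkl','wb'))
s=telemetry.state(); print(s['t'],s['tcp_pos'],s['ee_rot'],s['grip_width'],s['qpos'])
```

```text
0.2 [ 5.24588716e-01 -7.56999365e-06  2.30779994e-01] [-4.23645101e-04  7.07111313e-01  7.07101986e-01 -4.39960041e-04] 0.08561554698077264 [-3.42960465e-07  2.60454469e-01 -1.38854443e-01  1.17270874e+00
 -2.30651700e-05  1.57080919e+00]
```

View pics/wrist1.png

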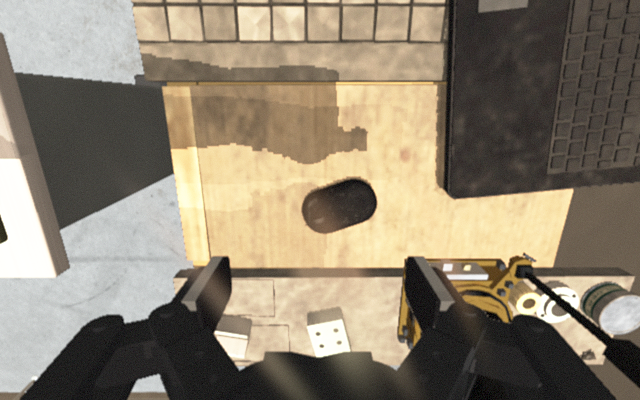

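The move was refused and the picture hasn't changed; "angular" is probably required in each row.

>>> play_rows(increments=[{"dp": [-0.2,0.4,0],"angular": [0,0,0],"hand": -1},{"dp": [-0.4,1.1,0],"angular": [0,0,0],"hand": -1},{"dp": [-0.7,1.9,0],"angular": [0,0,0],"hand": -1},{"dp": [-1,2.8,0],"angular": [0,0,0],"hand": -1},{"dp": [-1.3,3.7,0],"angular": [0,0,0],"hand": -1},{"dp": [-1.6,4.6,0],"angular": [0,0,0],"hand": -1},{"dp": [-2,5.5,0],"angular": [0,0,0],"hand": -1},{"dp": [-2.3,6.4,0],"angular": [0,0,0],"hand": -1},{"dp": [-2.6,7.2,0],"angular": [0,0,0],"hand": -1},{"dp": [-2.8,7.9,0],"angular": [0,0,0],"hand": -1},{"dp": [-3,8.3,0],"angular": [0,0,0],"hand": -1},{"dp": [-3,8.5,0],"angular": [0,0,0],"hand": -1}], squeeze=30)

```text
t: 1.2
tcp_pos: [0.4034, 0.3421, 0.231]
ee_rot: [-0.0, 0.706, 0.708, -0.0]
wrist_force: [-0.0, -0.9, -0.7]
grip_width: -0.0002
finger_force: 0.0
```

Run:
```python
from h import *
import pickle
c=cam('wrist'); im=vision.camera('wrist'); cv2.imwrite('pics/wrist2.png',im[:,:,::-1]); pickle.dump(c,open('c2.pkl','wb'))
s=telemetry.state(); print(s['t'],s['tcp_pos'],s['wrist_force'],s['qpos'])
hsv=cv2.cvtColor(im,cv2.COLOR_RGB2HSV); m=cv2.inRange(hsv,(5,180,120),(16,255,255))
n,l,st,ce=cv2.connectedComponentsWithStats(m); print([(ce[i],st[i]) for i in range(1,n) if st[i][4]>20])
```

```text
1.25 [0.40442464 0.34246619 0.23097155] [0.54989433 1.81032866 0.71153359] [ 7.02212074e-01  2.68336748e-01 -1.27385643e-01  1.17469615e+00
  6.95403527e-04  2.26977016e+00]
[(array([354.953125, 190.15625 ]), array([352, 177,   7,  34, 128], dtype=int32))]
```

View pics/wrist2.png

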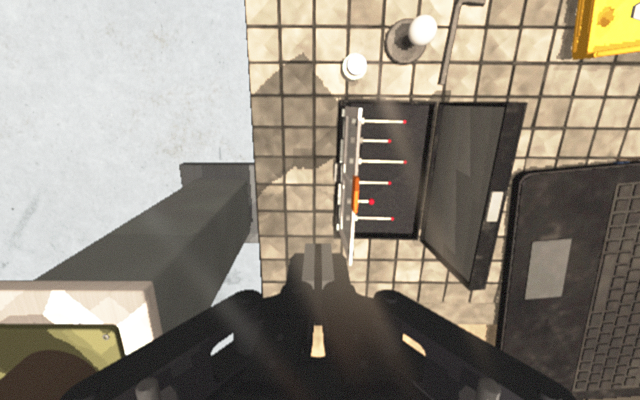

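The wrist view shows the tray's rear rim from (435,100) to (417,238), the tab at (355,190), the lid's top edge from (524,104) to (482,289), clear tiles behind the lid, and the laptop beyond at (512,175).

Run:
```python
from h import *
import pickle
np.set_printoptions(precision=4,suppress=True)
c=pickle.load(open('c2.pkl','rb'))
for n,uv,z in [('tab',(355,190),.115),('RL',(434,101),.032),('RR',(417,238),.032),('FL',(342,101),.032),('lidTL',(524,104),.135),('lidTR',(484,289),.135),('flapBR',(349,264),.11),('lapFL',(512,175),.02),('bin',(575,57),.03),('hex',(440,84),.0)]: print(n,onz(c,uv,z))
D=cam('side'); S=cam('scene')
print('tab tri',tri(c,(355,190),D,(339.3,262)),tri(c,(355,190),S,(237.5,175)))
```

```text
tab [0.4366 0.3465 0.115 ]
RL [0.5282 0.4228 0.032 ]
RR [0.5271 0.2608 0.032 ]
FL [0.429  0.4224 0.032 ]
lidTL [0.5587 0.4205 0.135 ]
lidTR [0.557  0.2579 0.135 ]
flapBR [0.4345 0.2689 0.11  ]
lapFL [0.6368 0.3387 0.02  ]
bin [0.67   0.4668 0.03  ]
hex [0.5445 0.4417 0.    ]
tab tri (array([0.4353, 0.3483, 0.1212]), np.float64(0.0009983936704353266)) (array([0.4403, 0.3441, 0.1137]), np.float64(0.008017677860617897))
```

>>> play_rows(increments=[{"dp": [0,0,-0.3],"angular": [0,0,0],"hand": -1},{"dp": [0,0,-0.8],"angular": [0,0,0],"hand": -1},{"dp": [0,0,-1.4],"angular": [0,0,0],"hand": -1},{"dp": [0,0,-2.0],"angular": [0,0,0],"hand": -1},{"dp": [0,0,-2.5],"angular": [0,0,0],"hand": -1},{"dp": [0,0,-2.9],"angular": [0,0,0],"hand": -1},{"dp": [0,0,-3.2],"angular": [0,0,0],"hand": -1},{"dp": [0,0,-3.35],"angular": [0,0,0],"hand": -1},{"dp": [0,0,-3.35],"angular": [0,0,0],"hand": -1}])

```text
t: 2.0
tcp_pos: [0.4046, 0.3382, 0.0959]
ee_rot: [0.0, 0.708, 0.707, -0.002]
wrist_force: [0.3, -0.4, 1.2]
grip_width: -0.0003
finger_force: 0.0
```

>>> play_rows(increments=[{"dp": [0.15,0,0],"angular": [0,0,0],"hand": -1},{"dp": [0.3,0,0],"angular": [0,0,0],"hand": -1},{"dp": [0.45,0,0],"angular": [0,0,0],"hand": -1},{"dp": [0.6,0,0],"angular": [0,0,0],"hand": -1},{"dp": [0.75,0,-0.02],"angular": [0,0,0],"hand": -1},{"dp": [0.9,0,-0.05],"angular": [0,0,0],"hand": -1},{"dp": [1.05,0,-0.1],"angular": [0,0,0],"hand": -1},{"dp": [1.2,0,-0.15],"angular": [0,0,0],"hand": -1},{"dp": [1.34,0,-0.22],"angular": [0,0,0],"hand": -1},{"dp": [1.45,0,-0.33],"angular": [0,0,0],"hand": -1},{"dp": [1.54,0,-0.45],"angular": [0,0,0],"hand": -1},{"dp": [1.54,0,-0.45],"angular": [0,0,0],"hand": -1}])

```text
t: 3.0
tcp_pos: [0.467, 0.3398, 0.0781]
ee_rot: [-0.0, 0.707, 0.707, -0.0]
wrist_force: [-0.2, 0.1, 0.4]
grip_width: 0.0
finger_force: 0.0
```

>>> play_rows(increments=[{"dp": [0.08,0,-0.12],"angular": [0,0,0],"hand": -1},{"dp": [0.16,0,-0.25],"angular": [0,0,0],"hand": -1},{"dp": [0.21,0,-0.38],"angular": [0,0,0],"hand": -1},{"dp": [0.26,0,-0.51],"angular": [0,0,0],"hand": -1},{"dp": [0.29,0,-0.64],"angular": [0,0,0],"hand": -1},{"dp": [0.31,0,-0.77],"angular": [0,0,0],"hand": -1},{"dp": [0.31,0,-0.9],"angular": [0,0,0],"hand": -1},{"dp": [0.31,0,-1.0],"angular": [0,0,0],"hand": -1},{"dp": [0.3,0,-1.1],"angular": [0,0,0],"hand": -1},{"dp": [0.3,0,-1.17],"angular": [0,0,0],"hand": -1},{"dp": [0.3,0,-1.22],"angular": [0,0,0],"hand": -1},{"dp": [0.3,0,-1.22],"angular": [0,0,0],"hand": -1}])

```text
t: 4.0
tcp_pos: [0.4781, 0.3398, 0.03]
ee_rot: [-0.0, 0.707, 0.707, -0.0]
wrist_force: [-0.5, -0.1, -0.2]
grip_width: -0.0
finger_force: 0.0
```

>>> play_rows(increments=[{"dp": [0,0,-0.03],"angular": [0,0,0],"hand": -1},{"dp": [0,0,-0.06],"angular": [0,0,0],"hand": -1},{"dp": [0,0,-0.06],"angular": [0,0,0],"hand": -1},{"dp": [0,0,-0.06],"angular": [0,0,0],"hand": -1}])

```text
t: 4.33
tcp_pos: [0.4786, 0.34, 0.0281]
ee_rot: [-0.0, 0.707, 0.707, -0.0]
wrist_force: [0.5, 0.4, 0.2]
grip_width: 0.0002
finger_force: 0.0
```

>>> play_rows(increments=[{"dp": [0,0,-0.03],"angular": [0,0,0],"hand": -1},{"dp": [0,0,-0.06],"angular": [0,0,0],"hand": -1},{"dp": [0,0,-0.06],"angular": [0,0,0],"hand": -1},{"dp": [0,0,-0.06],"angular": [0,0,0],"hand": -1}])

```text
t: 4.67
tcp_pos: [0.4787, 0.3401, 0.0276]
ee_rot: [0.0, 0.707, 0.707, 0.001]
wrist_force: [-4.2, -2.1, 12.0]
grip_width: -0.0001
finger_force: 6.1
```

>>> play_rows(increments=[{"dp": [0,0,0.1],"angular": [0,0,0],"hand": -1},{"dp": [-0.2,0,0.5],"angular": [0,0,0],"hand": -1},{"dp": [-0.3,0,1.1],"angular": [0,0,0],"hand": -1},{"dp": [-0.3,0,1.8],"angular": [0,0,0],"hand": -1},{"dp": [-0.3,0,2.5],"angular": [0,0,0],"hand": -1},{"dp": [-0.2,0,3.2],"angular": [0,0,0],"hand": -1},{"dp": [0,0,3.9],"angular": [0,0,0],"hand": -1},{"dp": [0.3,0,4.4],"angular": [0,0,0],"hand": -1},{"dp": [0.6,0,4.6],"angular": [0,0,0],"hand": -1},{"dp": [0.6,0,4.6],"angular": [0,0,0],"hand": -1}])

```text
t: 5.5
tcp_pos: [0.506, 0.3411, 0.2126]
ee_rot: [0.001, 0.708, 0.707, 0.003]
wrist_force: [0.3, -0.2, 0.3]
grip_width: 0.0003
finger_force: 0.0
```

Run:
```python
from h import *
import pickle
c=cam('wrist'); im=vision.camera('wrist'); cv2.imwrite('pics/wrist3.png',im[:,:,::-1]); pickle.dump(c,open('c3.pkl','wb'))
s=telemetry.state(); print(s['t'],s['tcp_pos'],s['wrist_force'])
```

```text
5.55 [0.5039625  0.34046897 0.21064549] [-0.9428646   0.81209033 -0.31116986]
```

View pics/wrist3.png

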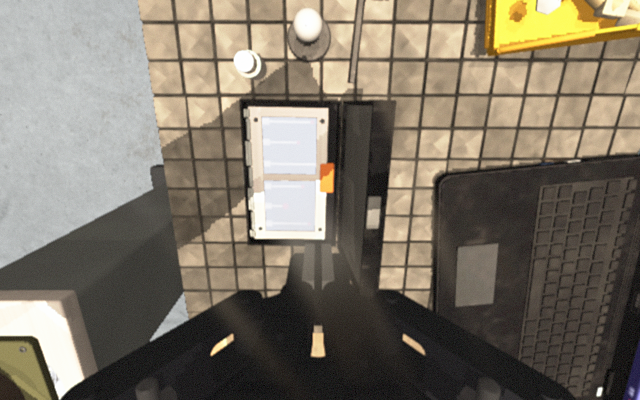

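The flap lies flat inside the tray with the tab at (328,178). The lid is still upright, its top edge spanning columns 365–393, and there is free space behind it up to the laptop at column 437.

Run:
```python
from h import *
import pickle
np.set_printoptions(precision=4,suppress=True)
c=pickle.load(open('c3.pkl','rb'))
for n,uv,z in [('tab',(334,178),.028),('RL',(341,100),.032),('RR',(334,240),.032),('FL',(243,101),.032),('FR',(250,241),.032),('lidTLo',(394,103),.13),('lidTRo',(381,289),.135),('lidTLi',(368,103),.13),('lap',(437,178),.02)]: print(n,onz(c,uv,z))
```

```text
tab [0.5254 0.3401 0.028 ]
RL [0.5309 0.4228 0.032 ]
RR [0.5263 0.266  0.032 ]
FL [0.431  0.4219 0.032 ]
FR [0.4272 0.265  0.032 ]
lidTLo [0.561  0.4199 0.13  ]
lidTRo [0.5604 0.269  0.135 ]
lidTLi [0.5424 0.4199 0.13  ]
lap [0.6441 0.338  0.02  ]
```

>>> play_rows(increments=[{"dp": [0.3,0,0],"angular": [0,0,0],"hand": -1},{"dp": [0.8,0,0],"angular": [0,0,0],"hand": -1},{"dp": [1.4,0,0],"angular": [0,0,0],"hand": -1},{"dp": [2.0,0,0],"angular": [0,0,0],"hand": -1},{"dp": [2.4,0,0],"angular": [0,0,0],"hand": -1},{"dp": [2.5,0,-0.3],"angular": [0,0,0],"hand": -1},{"dp": [2.5,0,-0.7],"angular": [0,0,0],"hand": -1},{"dp": [2.5,0,-1.2],"angular": [0,0,0],"hand": -1},{"dp": [2.5,0,-1.7],"angular": [0,0,0],"hand": -1},{"dp": [2.5,0,-2.1],"angular": [0,0,0],"hand": -1},{"dp": [2.5,0,-2.4],"angular": [0,0,0],"hand": -1},{"dp": [2.5,0,-2.4],"angular": [0,0,0],"hand": -1}])

```text
t: 6.55
tcp_pos: [0.598, 0.3383, 0.1082]
ee_rot: [-0.002, 0.707, 0.707, -0.005]
wrist_force: [-0.7, -0.5, -0.1]
grip_width: -0.0
finger_force: 0.0
```

>>> play_rows(increments=[{"dp": [-0.2,0,0],"angular": [0,0,0],"hand": -1},{"dp": [-0.4,0,0],"angular": [0,0,0],"hand": -1},{"dp": [-0.55,0,0],"angular": [0,0,0],"hand": -1},{"dp": [-0.65,0,0],"angular": [0,0,0],"hand": -1},{"dp": [-0.75,0,0],"angular": [0,0,0],"hand": -1},{"dp": [-0.85,0,0],"angular": [0,0,0],"hand": -1},{"dp": [-0.95,0,0],"angular": [0,0,0],"hand": -1},{"dp": [-1.07,0,0],"angular": [0,0,0],"hand": -1},{"dp": [-1.2,0,0],"angular": [0,0,0],"hand": -1},{"dp": [-1.32,0,0],"angular": [0,0,0],"hand": -1},{"dp": [-1.42,0,0],"angular": [0,0,0],"hand": -1},{"dp": [-1.52,0,0],"angular": [0,0,0],"hand": -1}])

```text
t: 7.55
tcp_pos: [0.5413, 0.3401, 0.1137]
ee_rot: [-0.0, 0.707, 0.707, 0.0]
wrist_force: [0.9, 0.3, 1.0]
grip_width: -0.0005
finger_force: 0.5
```

>>> play_rows(increments=[{"dp": [-0.11,0,-0.01],"angular": [0,0,0],"hand": -1},{"dp": [-0.22,0,-0.03],"angular": [0,0,0],"hand": -1},{"dp": [-0.33,0,-0.05],"angular": [0,0,0],"hand": -1},{"dp": [-0.44,0,-0.07],"angular": [0,0,0],"hand": -1},{"dp": [-0.53,0,-0.09],"angular": [0,0,0],"hand": -1},{"dp": [-0.65,0,-0.13],"angular": [0,0,0],"hand": -1},{"dp": [-0.76,0,-0.18],"angular": [0,0,0],"hand": -1},{"dp": [-0.86,0,-0.23],"angular": [0,0,0],"hand": -1},{"dp": [-0.94,0,-0.28],"angular": [0,0,0],"hand": -1},{"dp": [-1.01,0,-0.32],"angular": [0,0,0],"hand": -1},{"dp": [-1.01,0,-0.32],"angular": [0,0,0],"hand": -1}])

```text
t: 8.47
tcp_pos: [0.5002, 0.3396, 0.1003]
ee_rot: [-0.0, 0.707, 0.707, -0.001]
wrist_force: [-0.8, -0.4, -0.2]
grip_width: -0.0001
finger_force: 0.0
```

>>> play_rows(increments=[{"dp": [-0.1,0,-0.08],"angular": [0,0,0],"hand": -1},{"dp": [-0.2,0,-0.17],"angular": [0,0,0],"hand": -1},{"dp": [-0.3,0,-0.26],"angular": [0,0,0],"hand": -1},{"dp": [-0.41,0,-0.35],"angular": [0,0,0],"hand": -1},{"dp": [-0.48,0,-0.44],"angular": [0,0,0],"hand": -1},{"dp": [-0.55,0,-0.53],"angular": [0,0,0],"hand": -1},{"dp": [-0.62,0,-0.63],"angular": [0,0,0],"hand": -1},{"dp": [-0.67,0,-0.72],"angular": [0,0,0],"hand": -1},{"dp": [-0.72,0,-0.8],"angular": [0,0,0],"hand": -1},{"dp": [-0.76,0,-0.88],"angular": [0,0,0],"hand": -1},{"dp": [-0.78,0,-0.95],"angular": [0,0,0],"hand": -1},{"dp": [-0.78,0,-0.95],"angular": [0,0,0],"hand": -1}])

```text
t: 9.47
tcp_pos: [0.4696, 0.3396, 0.0621]
ee_rot: [-0.0, 0.707, 0.707, -0.001]
wrist_force: [-0.8, 0.2, -0.0]
grip_width: 0.0001
finger_force: 0.0
```

Run:
```python
from h import *
im=vision.camera('side'); cv2.imwrite('pics/side2.png',cv2.resize(im[210:330,240:380,::-1],None,fx=4,fy=4,interpolation=cv2.INTER_CUBIC))
```

```text
(no output)
```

View pics/side2.png

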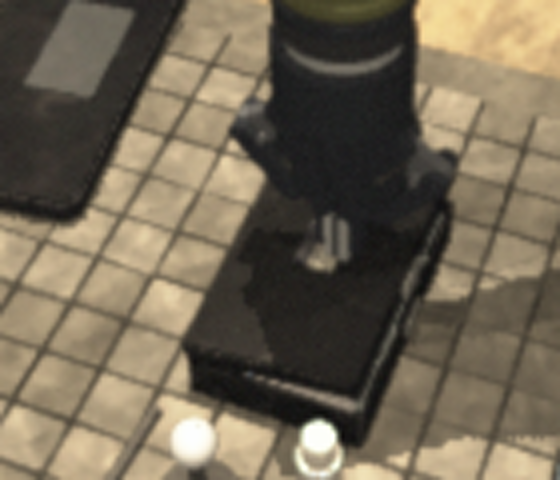

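The lid is nearly shut, with a thin light wedge left at the crop's (270,385), and the fingertips are on it. I'll press it down gently.

>>> play_rows(increments=[{"dp": [-0.02,0,-0.05],"angular": [0,0,0],"hand": -1},{"dp": [-0.04,0,-0.1],"angular": [0,0,0],"hand": -1},{"dp": [-0.06,0,-0.15],"angular": [0,0,0],"hand": -1},{"dp": [-0.07,0,-0.2],"angular": [0,0,0],"hand": -1},{"dp": [-0.08,0,-0.24],"angular": [0,0,0],"hand": -1},{"dp": [-0.08,0,-0.28],"angular": [0,0,0],"hand": -1},{"dp": [-0.08,0,-0.31],"angular": [0,0,0],"hand": -1},{"dp": [-0.08,0,-0.33],"angular": [0,0,0],"hand": -1},{"dp": [-0.08,0,-0.33],"angular": [0,0,0],"hand": -1}])

```text
t: 10.27
tcp_pos: [0.4669, 0.3399, 0.0495]
ee_rot: [-0.0, 0.707, 0.707, -0.0]
wrist_force: [-0.1, -0.7, 0.4]
grip_width: 0.0002
finger_force: 0.0
```

>>> play_rows(increments=[{"dp": [0,0,-0.03],"angular": [0,0,0],"hand": -1},{"dp": [0,0,-0.06],"angular": [0,0,0],"hand": -1},{"dp": [0,0,-0.09],"angular": [0,0,0],"hand": -1},{"dp": [0,0,-0.09],"angular": [0,0,0],"hand": -1}])

```text
t: 10.6
tcp_pos: [0.4671, 0.3401, 0.049]
ee_rot: [0.0, 0.707, 0.707, 0.001]
wrist_force: [-4.8, -5.1, 19.2]
grip_width: -0.0
finger_force: 9.5
```

>>> play_rows(increments=[{"dp": [0,0,0.05],"angular": [0,0,0],"hand": -1},{"dp": [0,0,0.3],"angular": [0,0,0],"hand": -1},{"dp": [0,0,0.8],"angular": [0,0,0],"hand": -1},{"dp": [0,0,1.5],"angular": [0,0,0],"hand": -1},{"dp": [0,0,2.3],"angular": [0,0,0],"hand": -1},{"dp": [0,0,3.1],"angular": [0,0,0],"hand": -1},{"dp": [0,0,3.7],"angular": [0,0,0],"hand": -1},{"dp": [0,0,4.0],"angular": [0,0,0],"hand": -1},{"dp": [0,0,4.0],"angular": [0,0,0],"hand": -1},{"dp": [0,0,4.0],"angular": [0,0,0],"hand": -1}])

```text
t: 11.43
tcp_pos: [0.4674, 0.3403, 0.2068]
ee_rot: [0.0, 0.707, 0.707, 0.001]
wrist_force: [-0.4, 0.3, -1.3]
grip_width: -0.0002
finger_force: 0.0
```

Run:
```python
from h import *
im=vision.camera('side'); cv2.imwrite('pics/side3.png',cv2.resize(im[210:330,240:380,::-1],None,fx=4,fy=4,interpolation=cv2.INTER_CUBIC))
```

```text
(no output)
```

View pics/side3.png

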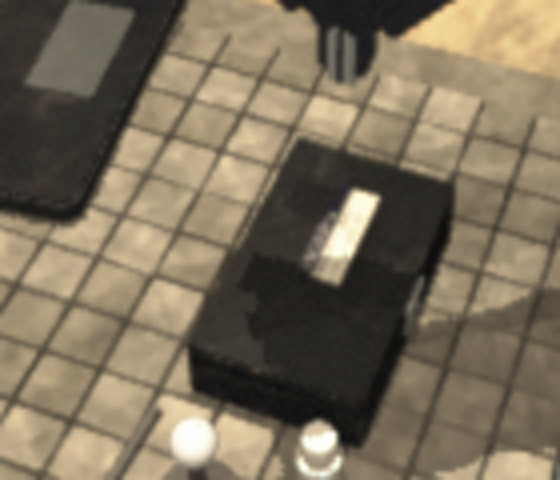

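The lid is fully shut with no gap visible. The case hasn't shifted, the ball at (195,440) and shaft at (320,450) are in place, and the fingers are clear.

```bash
python3 -c "
from workcell import bot; print(bot.sign_off())"
```

```text
the job is handed in; nothing more can be done
None
```

The job is handed in at about 11.5 s of the 58 s allowed: the flap was pushed flat first, then the lid was swung over and pressed fully shut at 49 mm with about 19 N, and in the last picture the case stood where it was with the ball and shaft beside it untouched.

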